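# Roll a conveyor roller onto the line and clamp it

## Robot

A 6-joint arm with a two-finger parallel gripper is mounted at the origin on a cart in front of the work surface, level with it; the furniture and walls round the work are solid. World frame = base frame: x ahead of the robot, y to its left, z up, the work surface at z = 0. Lengths are in m, angles in rad, forces in N, time in s.
With the tool pointing down it reaches from about 0.2 to 0.875 m from the base axis. Payload 3.4 kg.
Tool frame: the origin (TCP) lies between the finger pads; the fingertips stand 25 mm ahead of it and the grasp point (between the pads) lies 6 mm ahead of it (r.nose_length is the z of the fingertips in the tool frame, in m); z points along the fingers, x is the direction in which the jaws open and shut, and the axes are right-handed (so a half turn about z gives the same grasp; the last joint's range is limited). The gripper opens to 94 mm and grips with 3 to 60 N. Pads are 16 mm wide; open, the fingers measure 119 mm over their backs; the gripper's body (75 mm by 177 mm) begins 78 mm behind the grasp point.
Start: joints at [-1.449, 0.276, 1.505, -0, 1.361, -0.121], TCP at [0.138, -0.558, 0.23] pointing down, gripper open.
Joint ranges: [-2.89, 2.89], [-0.75, 2.08], [0.22, 2.7], [-1.18, 4.32], [0.11, 2.71], [-2.7, 2.7]. Speed limits (rad/s): [2.57, 2.57, 3.14, 3.14, 3.14, 3.14].

## Interface

Orientations are given as a unit quaternion [w, x, y, z].
In Python, from plant import r, gripper_to, inverse_kinematics, vision, models, telemetry gives the robot as it stands. Calls block until the motion is done:
- r.move_to(position, orientation): joint-space move of the TCP to a pose.
- r.move_l(position, rot=None, vel=0.15, guard=None): straight line of the TCP; rot=None keeps the orientation; vel is the mean speed in m/s. With guard (N) it stops when the force on the tool has changed by that much, and returns True; else False.
- r.movej(angles): joint-space move.
- gripper_to(opening, f_grip=None): finger opening in m; f_grip is the grip in N (None keeps the last); returns when the fingers have stopped.
- r.hold(seconds).
- inverse_kinematics(position, orientation): joint angles nearest the present ones, or None.
- vision.snapshot(name): name is "scene" or "top" or "wrist"; returns the picture (480x640x3 uint8, red, green, blue); there is no depth.
- vision.get_calibration(name): a dict with "fx", "fy", "cx", "cy" (pixels), "position" and "orientation" of the camera in the world. Camera axes: x right, y down, z forward; pixel columns grow to the right and rows downward; lengths in m; the calibration is good to about 2 mm. A picture is of the moment at which its call begins: read the wrist's pose just before it. get_calibration takes no time and is no camera call; for the wrist camera it gives the pose at the moment of the call.
A pose or a line that the arm cannot do raises r.PlanningError and nothing moves.
- r.sign_off(): hands the job in, once; it reports no verdict.
Trained networks look in the newest picture that a camera, given by its name, has taken for a name from the list of things; names that differ only in an ending like _2 or _b are one class to them, and where a whole thing is asked for, a point or a joint stands for the part that bears it (a point fixed in the world has none). Each returns a list of dicts, best first, with "score" (0 to 1); they miss things now and then, are a little off and sometimes report something else, mostly with a low value. They report only what shows in the picture. A call takes as long as a camera call.
- models.boxes_of(thing, camera): "at" ([x, y, z] in m, in world coordinates, good to about 4 mm: the middle of the surface that is visible of it).
- models.regions_of(thing, camera): "pixels" (480x640 bool, what is visible of it).
- models.mark_of(thing, camera): "at" ([x, y, z] in m, in world coordinates, good to about 4 mm: a listed point, or the origin of a listed thing).
Readings, each from a call of its own:
- telemetry.current_t(): time.
- telemetry.current_joints(): joint angles.
- telemetry.current_dq(): joint speeds.
- telemetry.current_joint_efforts(): joint torques, N m.
- telemetry.current_ee_pos(): TCP position.
- telemetry.current_tool_rot(): TCP orientation.
- telemetry.current_wrist_force(): force on the tool from outside, world axes, zero at the start.
- telemetry.current_torque(): the same for the moment, N m.
- telemetry.current_opening(): finger opening in m.
Only numpy, scipy, OpenCV 4.12 (cv2) and the standard library are available. Lean on these libraries where they do the work, as an engineer would, in place of code of your own. Each camera call takes 0.05 s, during which the arm holds its last target.

## Task

Get the orange conveyor roller ready to have its end dressed. It is parked beside a rail that covers its flank, so push sideways on its top with the fingertips and roll it over the fixture plate until it lies still along the yellow line; then push the red clamp handle over and all the way down so that the V jaw holds it there. Work gently, do not pinch or lift the roller, and leave the grey roller, the tin, the file and the pliers where they are.

Things in the scene. Friction and masses are not known exactly. Their poses are not given: they have to be found in the camera images.
- fixture: Roller fixture fixed to the worktop: flat dark steel plate 240 (x) x 250 (y) x 12 mm with a toggle clamp on its far side. Origin: centre of the underside; x points across the plate to the clamp, y along the plate (the way the rollers roll), z up. An aluminium parking rail along x stands at y = -114 and at y = +114 mm (12 mm thick, top 40 mm above the worktop, 8 mm above a roller's axis).
- line (a point): Point on the yellow line, on the plate's upper face, below the place of the roller's middle: x = -30, y = 0, z = 12 mm in the fixture's frame; axes as the fixture's. The line is 4 mm wide and runs along x from 85 mm nearer to 85 mm farther than this point, so it shows beyond both ends of a roller lying on it.
- jaw (a point): Bottom of the groove of the clamp's white V jaw (30 mm along the roller, 46 mm across). The short arm that carries it stands up while the clamp is open (all within fixture x = 15 to 90 mm, up to 150 mm above the worktop); linked to the handle, it comes down towards fixture -x as the handle goes down, and then straddles a roller on the line. The V centres a roller a few mm off.
- handle_pivot (a point): Pivot of the clamp handle, fixed: x = 100, y = 0, z = 76 mm in the fixture's frame, between two steel cheeks (25 mm wide in all, top 83 mm above the worktop) on an aluminium riser (fixture x = 58 to 118 mm, 46 mm wide).
- roller_orange: Conveyor roller, orange rubbery cover 40 mm thick, 140 mm long, stub axles 14 mm more; 0.45 kg. Axis along the fixture's x; parked 2 to 8 mm from a rail, 78 to 84 mm from the line, either side. Origin: mid axis, 32 mm above the worktop; x along the axis. Needs 1 N; stops within a few mm. Its axis moves half as far as a fingertip stroking its top; pushed on the flank above its axis it may jam.
- roller_grey: The same roller with a grey cover, parked at the other rail. Not to be moved.
- clamp_handle (a joint): Angle of the clamp handle: 0 = open (standing up, leaning 20 degrees away from the rollers), 1.22 = closed (level, pointing along the fixture's +x). It turns about the fixture's y axis through x = 100, z = 76 mm. It stays where it is left; pushing it takes about 2 to 4 N at the red grip.
- handle_grip (a point): Middle of the outer half of the red grip, on the handle's axis, 85 mm from the handle's pivot. The grip is a round bar 17 mm thick, 42 to 116 mm from the pivot; above it the handle is free.
- tin: Round blue tin with white lid, 75 mm across, 50 mm high, standing beyond the fixture on the left (the nearer of two). Bystander; origin in its underside.
- file: Flat file with wooden handle, 290 mm long, lying to the right of the fixture. Bystander.
- pliers: Red-handled pliers, 166 mm long, lying to the right. Bystander.

How it is judged:
On the way, in this order (a step that is already met when the one before it is completed fails the run):
1. the orange roller has turned (rolled, not slid) by about a quarter turn (angle between roller_orange's own z axis and vertical above 1.4 rad).
2. the orange roller lies still along the yellow line, its axis within 7 mm of it, while the clamp is still open (y of roller_orange in the frame of line between -0.007 and 0.007 m and angle between the x axis of roller_orange and the x axis of fixture, either way round below 0.15 rad and linear speed of roller_orange below 0.01 m/s and value of joint clamp_handle below 0.3 rad), for 0.3 s.
3. the clamp handle is fully down (value of joint clamp_handle above 1.14 rad), for 0.1 s.
At the end, for the whole second after the job is handed in: The clamp handle is down (angle over 1.14 of 1.22 rad) and the orange roller lies still on the plate under the V jaw, its axis within 6 mm and 7 degrees of the yellow line and its middle within 20 mm of the mark along it; the grey roller is within 15 mm of where it was (value of joint clamp_handle above 1.14 rad and y of roller_orange in the frame of line between -0.006 and 0.006 m and x of roller_orange in the frame of line between -0.02 and 0.02 m and z of roller_orange in the frame of line between 0.017 and 0.023 m and angle between the x axis of roller_orange and the x axis of fixture, either way round below 0.12 rad and linear speed of roller_orange below 0.01 m/s and distance of roller_grey from where it was at the start of the episode below 0.015 m); the robot touches nothing.
It fails at once if the orange roller is lifted (8 mm or more off the plate) (height (world z) of roller_orange above 0.04 m).
It fails at once if the orange roller is pinched or pressed hard (over 40 N from the fingers) (contact force between the fingers and roller_orange above 40 N).
It fails at once if the grey roller is moved by more than 15 mm (distance of roller_grey from where it was at the start of the episode above 0.015 m).
It fails at once if the tin, the file or the pliers are moved by more than 20 mm (distance of any of tin, file, pliers from where it was at the start of the episode above 0.02 m).
It also fails if it takes over 64 s, if anything falls off the work surface, if the arm or the gripper's body presses on something with over 40 N, if the wrist force passes 120 N, or if a joint passes its speed limit or range.

## Working session

There is one attempt and no reset: what is moved stays moved. The work goes in short steps, each a Python script; the robot and the scene stay as the last script left them, time stands still between calls to the robot, and variables do not carry over. Pictures are saved under pics/ and viewed, and the job is handed in when it is done.

```bash
ls; mkdir -p pics
python3 - <<'E'
from plant import r, gripper_to, inverse_kinematics, vision, models, telemetry
import cv2
for n in ["scene","top"]:
    im=vision.snapshot(n); cv2.imwrite(f"pics/a_{n}.png",im[:,:,::-1])
    c=vision.get_calibration(n); print(n,c)
    for t in ["fixture","line","jaw","handle_pivot","roller_orange","roller_grey","handle_grip","tin","file","pliers"]:
        m=models.mark_of(t,n); print(t,[(round(d['score'],2),[round(float(v),4) for v in d['at']]) for d in m[:2]])
print(telemetry.current_t(), r.nose_length)
E
```

```text
pics
scene {'fx': 603.5986263109239, 'fy': 603.5986263109239, 'cx': 319.89136978844107, 'cy': 239.98717068345985, 'position': array([-0.34315394, -1.12580728,  0.97191603]), 'orientation': array([-0.45269183,  0.81254747, -0.32246314,  0.17565375])}
fixture []
line [(0.66, [0.4765, -0.082, 0.0143]), (0.39, [0.5785, -0.3632, -0.0043])]
jaw [(0.65, [0.6057, -0.1086, 0.0742])]
handle_pivot [(0.83, [0.6047, -0.1068, 0.0754])]
roller_orange [(0.75, [0.5792, -0.3633, -0.0023])]
roller_grey [(0.94, [0.496, -0.0063, 0.0361])]
handle_grip [(0.44, [0.6309, -0.1067, 0.1536])]
tin []
file [(0.6, [0.5787, -0.3656, -0.0023])]
pliers [(0.88, [0.4857, -0.4493, -0.0015])]
top {'fx': 592.6117213872451, 'fy': 592.6117213872451, 'cx': 323.39896871944586, 'cy': 233.9449891816027, 'position': array([ 0.3289529 , -0.12496581,  1.53188194]), 'orientation': array([-0.06381812,  0.71458394, -0.69355396,  0.06542137])}
fixture [(0.98, [0.5001, -0.0875, 0.0007])]
line [(0.59, [0.4725, -0.0797, 0.0125])]
jaw [(0.77, [0.5483, -0.0988, 0.1229]), (0.65, [0.6344, -0.1118, 0.1551])]
handle_pivot [(0.77, [0.6018, -0.1066, 0.0723])]
roller_orange [(0.68, [0.4651, -0.1593, 0.0289])]
roller_grey [(0.58, [0.4861, -0.0014, 0.0276]), (0.43, [0.7454, 0.1936, -0.0027])]
handle_grip [(0.68, [0.6353, -0.1105, 0.1563])]
tin [(0.58, [0.7476, 0.1928, -0.0034])]
file [(0.92, [0.5795, -0.3636, -0.0014])]
pliers [(0.64, [0.4799, -0.4493, -0.0032]), (0.39, [0.5499, -0.0957, 0.1223])]
1.1 0.025
```

View pics/a_scene.png

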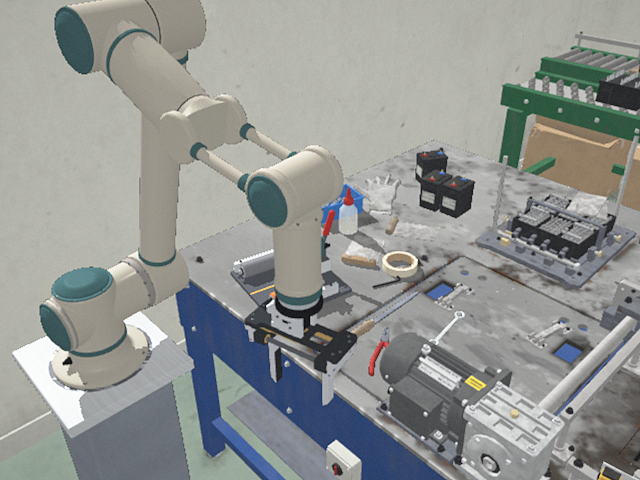

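View pics/a_top.png

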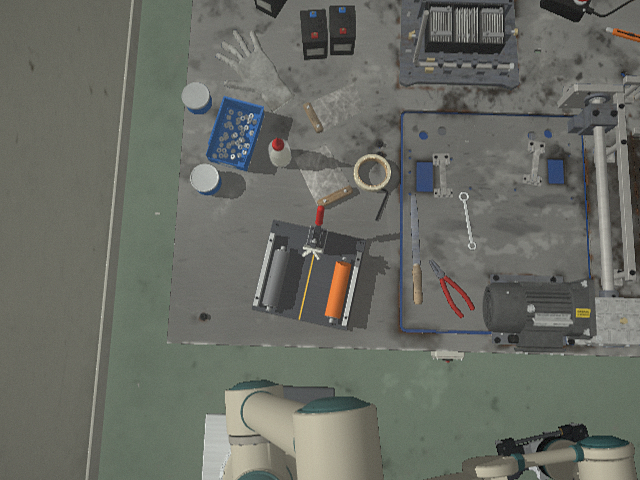

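The top view shows the fixture around pixel (310,275). The orange roller (340,290) is on the right, at the -y rail. The yellow line runs from (302,318) to (312,257), the grey roller is at (277,277), and the handle stands up at (320,215). Next I fit the fixture's yaw.

```bash
cat > h.py <<'E'
from plant import r, gripper_to, inverse_kinematics, vision, models, telemetry
import cv2, numpy as np
from scipy.spatial.transform import Rotation as R
def q2R(q): return R.from_quat([q[1],q[2],q[3],q[0]])
def px2w(c,uv,z):
    uv=np.atleast_2d(uv).astype(float)
    d=np.c_[(uv[:,0]-c['cx'])/c['fx'],(uv[:,1]-c['cy'])/c['fy'],np.ones(len(uv))]
    d=q2R(c['orientation']).apply(d); p=np.array(c['position'])
    return p+d*((z-p[2])/d[:,2])[:,None]
def w2px(c,P):
    d=q2R(c['orientation']).inv().apply(np.atleast_2d(P)-c['position'])
    return np.c_[d[:,0]/d[:,2]*c['fx']+c['cx'],d[:,1]/d[:,2]*c['fy']+c['cy']]
def fitline(P):
    m=P.mean(0); u=np.linalg.svd(P-m)[2][0]; u=u if u[0]>0 else -u
    return m,np.arctan2(u[1],u[0])
E
python3 - <<'E'
from h import *
im=vision.snapshot("top"); c=vision.get_calibration("top")
hsv=cv2.cvtColor(im,cv2.COLOR_RGB2HSV)
def seg(lo,hi,box):
    m=cv2.inRange(hsv,np.array(lo),np.array(hi)); k=np.zeros_like(m); k[box[1]:box[3],box[0]:box[2]]=1
    v,u=np.nonzero(m*k); return np.c_[u,v]
y=seg((20,100,100),(35,255,255),(290,235,325,330)); print(len(y))
P=px2w(c,y,0.012)[:,:2]; m,a=fitline(P); print("line",m,a,np.ptp(P[:,0]),P[P[:,0].argmin()],P[P[:,0].argmax()])
o=seg((3,120,80),(18,255,255),(320,250,365,330)); print(len(o))
P=px2w(c,o,0.045)[:,:2]; m,a=fitline(P); print("orange",m,a,np.ptp(P[:,0]))
for n,z in (("fixture",0.012),("roller_orange",.045),("roller_grey",.045)):
    g=models.regions_of(n,"top")
    for d in g[:1]:
        v,u=np.nonzero(d['pixels']); P=px2w(c,np.c_[u,v],z)[:,:2]
        rect=cv2.minAreaRect((P*1000).astype(np.float32)); print(n,d['score'],len(u),rect,fitline(P))
cv2.imwrite("pics/b_crop.png",cv2.resize(im[190:340,230:400],None,fx=4,fy=4,interpolation=cv2.INTER_CUBIC)[:,:,::-1])
E
```

```text
126
line [ 0.46988352 -0.08341001] -0.1879198412167702 0.16793655837867238 [ 0.38871031 -0.0662243 ] [ 0.55664687 -0.09886846]
884
orange [ 0.46476642 -0.16424433] -0.18375755571195515 0.14290072769555368
fixture 0.72 7244 ((536.79541015625, -96.57437133789062), (250.77650451660156, 303.3507385253906), 79.25289154052734) (array([ 0.51492331, -0.09235443]), np.float64(-0.07666998476404871))
roller_orange 0.86 1004 ((464.970947265625, -163.39492797851562), (43.46495056152344, 167.26458740234375), 81.36770629882812) (array([ 0.46411991, -0.16380761]), np.float64(-0.16995653772294156))
roller_grey 0.72 916 ((491.43524169921875, -7.3871307373046875), (40.10072326660156, 166.0526123046875), 78.94901275634766) (array([ 0.49079737, -0.00788223]), np.float64(-0.1935435041552689))
```

View pics/b_crop.png

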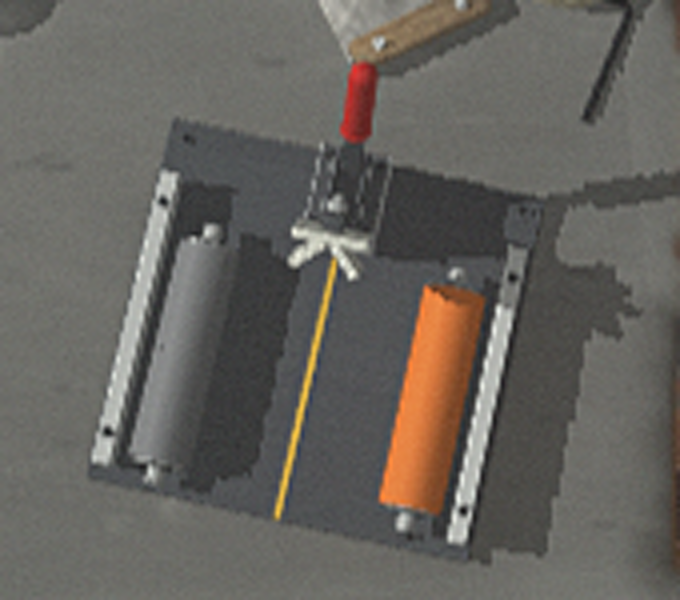

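The line fit gives fixture yaw ≈ -0.188 rad and line point ≈ (0.473,-0.082). The orange roller's axis comes out 80 mm from the line, which fits the stated 78–84 mm. Closed fingers give about 25 mm of contact in the rolling direction, so each top stroke rolls it about 20 mm. First stroke now.

```bash
cat >> h.py <<'E'
A=-0.188; L0=np.array([0.4730,-0.0823])
XF=np.array([np.cos(A),np.sin(A),0]); YF=np.array([-np.sin(A),np.cos(A),0]); Z=np.array([0,0,1.])
ORG=np.r_[L0,0]+0.030*XF
def f2w(p): return ORG+p[0]*XF+p[1]*YF+p[2]*Z
def w2f(P): d=np.asarray(P)-ORG; return np.array([d@XF,d@YF,d[2]])
S=1
def rot(phi,s=None):
    s=S if s is None else s
    z=np.sin(phi)*XF-np.cos(phi)*Z; x=s*YF; y=np.cross(z,x)
    q=R.from_matrix(np.c_[x,y,z]).as_quat(); return np.r_[q[3],q[:3]],z
def pose(pf,phi,side,s=None):
    """TCP pose so that tip edge on fixture -x (side=-1)/+x side (+1)/0 centre is at pf (fixture frame)"""
    q,z=rot(phi,s); e=side*(np.cos(phi)*XF+np.sin(phi)*Z)
    return f2w(pf)-0.025*z-0.008*e,q
def find_orange(name="top"):
    im=vision.snapshot(name); c=vision.get_calibration(name); hsv=cv2.cvtColor(im,cv2.COLOR_RGB2HSV)
    m=cv2.inRange(hsv,np.array((3,120,70)),np.array((18,255,255)))
    n,lab,st,ce=cv2.connectedComponentsWithStats(m)
    P=w2px(c,f2w([-20,0,0.04][0:1]+[0,0.04]) if 0 else f2w([-.02,-.04,.04]))[0]
    best=None
    for i in range(1,n):
        if st[i,4]>150 and np.linalg.norm(ce[i]-P)<(60 if name=="top" else 400) and (best is None or st[i,4]>st[best,4]): best=i
    if best is None: print("no orange"); return im,None
    v,u=np.nonzero(lab==best); W=px2w(c,np.c_[u,v],0.045)
    mm,a=fitline(W[:,:2]); F=np.array([w2f(w) for w in W])
    print(name,"orange fix mid",F.mean(0).round(4),"yaw rel",round(a-A,3),"len",round(np.ptp(F[:,0]),3),"wid",round(np.ptp(F[:,1]),3),len(u)); return im,F
E
python3 - <<'E'
from h import *
find_orange()
for s in (1,-1):
    for y in (-.09,.0,.03):
        p,q=pose([-.024,y,.09],.14,-1,s); print(s,y,p.round(3),inverse_kinematics(p,q))
    p,q=pose([.2,0,.09],0,1,s); print(inverse_kinematics(p,q))
print(telemetry.current_wrist_force(),telemetry.current_t())
E
```

```text
top orange fix mid [-0.0229 -0.082   0.045 ] yaw rel 0.004 len 0.141 wid 0.04 882
1 -0.09 [ 0.466 -0.173  0.116] [-0.52927046  0.19057679  1.94828654  0.0610575   0.8716257  -1.94830189]
1 0.0 [ 0.483 -0.084  0.116] [-0.32936699  0.17987357  1.96284539  0.02593714  0.86041869 -1.72771458]
1 0.03 [ 0.489 -0.055  0.116] [-0.26075607  0.18204167  1.95991305  0.01338476  0.8600478  -1.65157556]
[-2.76254125e-01  5.36650262e-01  1.37486747e+00 -4.44089210e-16
  1.23007492e+00 -1.65905045e+00]
-1 -0.09 [ 0.466 -0.173  0.116] [-0.52927046  0.19057679  1.94828654  0.0610575   0.8716257   1.19329076]
-1 0.0 [ 0.483 -0.084  0.116] [-0.32936699  0.17987357  1.96284539  0.02593714  0.86041869  1.41387807]
-1 0.03 [ 0.489 -0.055  0.116] [-0.26075607  0.18204167  1.95991305  0.01338476  0.8600478   1.49001709]
[-2.76254125e-01  5.36650262e-01  1.37486747e+00 -4.44089210e-16
  1.23007492e+00  1.48254220e+00]
[-0.67741924 -0.21906746 -1.11699693] 1.35
```

```bash
sed -i 's/^S=1/S=-1/' h.py
cat >> h.py <<'E'
def st(tag=""):
    print(tag,"t",round(telemetry.current_t(),2),"F",np.round(telemetry.current_wrist_force(),1),"tcp_f",w2f(telemetry.current_ee_pos()).round(4))
E
python3 - <<'E'
from h import *
gripper_to(0.0,10)
PHI=.14; x=-.023
p,q=pose([x,-.091,.12],PHI,-1); r.move_to(p,q); st("hover")
p,q=pose([x,-.091,.060],PHI,-1); print(r.move_l(p,vel=.15,guard=8)); st("near")
im=vision.snapshot("wrist"); cv2.imwrite("pics/c_wrist.png",im[:,:,::-1])
im=vision.snapshot("scene"); cv2.imwrite("pics/c_scene.png",cv2.resize(im[200:400,180:440],None,fx=3,fy=3)[:,:,::-1])
print(telemetry.current_opening())
E
```

```text
hover t 4.62 F [-0.7  0.3 -0.4] tcp_f [-0.0182 -0.0917  0.1461]
False
near t 5.17 F [-0.4  0.1  0.3] tcp_f [-0.0181 -0.0916  0.0861]
0.00023560434095395421
```

View pics/c_wrist.png

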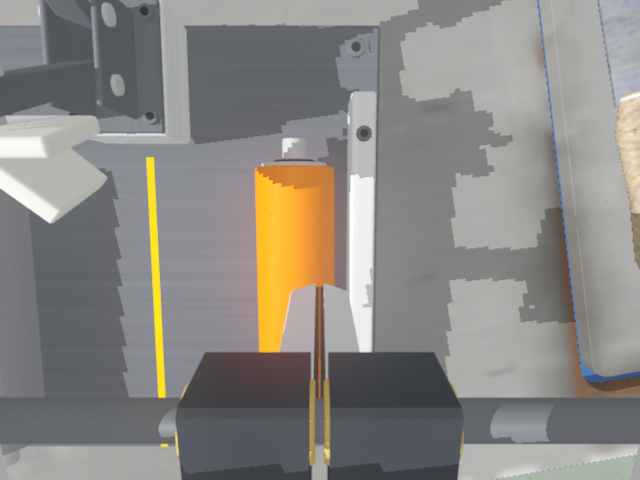

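View pics/c_scene.png

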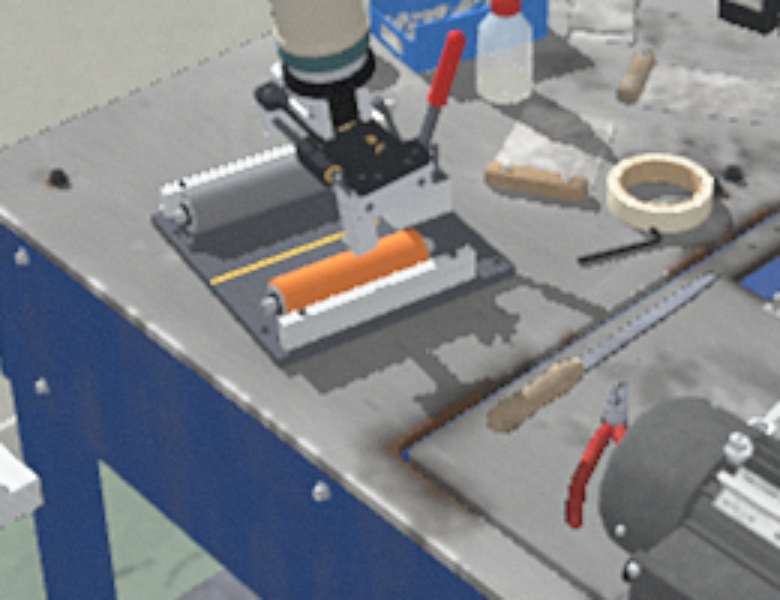

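The wrist view shows the roller (295,250) with the closed fingertips (320,320) over its rail side, and the yellow line at (155,300). All agrees with my map. Now I press down gently and do the first stroke.

```bash
cat >> h.py <<'E'
def wristsee(tag=None):
    c=vision.get_calibration("wrist"); im=vision.snapshot("wrist"); hsv=cv2.cvtColor(im,cv2.COLOR_RGB2HSV)
    if tag: cv2.imwrite(f"pics/{tag}.png",im[:,:,::-1])
    out={}
    for n,lo,hi,z in (("line",(22,150,120),(34,255,255),.012),("orange",(4,150,70),(19,255,255),.032)):
        m=cv2.inRange(hsv,np.array(lo),np.array(hi)); k,lab,s,_=cv2.connectedComponentsWithStats(m)
        if k<2: print(n,"none"); continue
        i=1+s[1:,4].argmax(); 
        rows=[]
        for v in np.unique(np.nonzero(lab==i)[0]):
            u=np.nonzero(lab[v]==i)[0]; rows.append((v,u.min(),u.max()))
        rows=np.array(rows); l=px2w(c,rows[:,[1,0]],z); rr=px2w(c,rows[:,[2,0]],z)
        lf=np.array([w2f(p) for p in l]); rf=np.array([w2f(p) for p in rr])
        w=rf[:,1]-lf[:,1]; g=np.abs(w)>0.8*np.abs(w).max() 
        mid=(lf+rf)[g]/2; a=np.polyfit(mid[:,0],mid[:,1],1)
        print(n,"y at x=-30:",round(np.polyval(a,-.03),4),"slope",round(a[0],3),"width",np.median(np.abs(w[g])).round(4),"x",mid[:,0].min().round(3),mid[:,0].max().round(3))
        out[n]=(a,mid)
    return out
def stroke(x,y0,dy,phi=.14,guard=4,vel=.06,extra=0.0,tag=None):
    p,q=pose([x,y0,.060],phi,-1)
    r.move_l(p,rot=q,vel=.15)
    p,_=pose([x,y0,.046],phi,-1); g=r.move_l(p,vel=.02,guard=guard); st(f"touch {g}")
    if not g: return
    cur=np.array(telemetry.current_ee_pos())-extra*Z
    F0=telemetry.current_wrist_force()
    g=r.move_l(cur+dy*YF,vel=vel,guard=25); st(f"stroked {g}")
    r.move_l(cur+dy*YF+.012*Z,vel=.1); st("up")
E
python3 - <<'E'
from h import *
wristsee()
stroke(-.023,-.091,.040)
wristsee("d_wrist")
E
```

```text
line y at x=-30: 0.0016 slope -0.001 width 0.0034 x -0.084 0.054
orange y at x=-30: -0.1162 slope 0.485 width 0.0375 x 0.041 0.048
touch True t 6.12 F [-1.9 -0.6  4.9] tcp_f [-0.0185 -0.0915  0.0752]
stroked False t 6.93 F [-2.4  1.8 11.7] tcp_f [-0.0182 -0.051   0.0763]
up t 7.2 F [0.3 0.  1. ] tcp_f [-0.018  -0.0516  0.0874]
line y at x=-30: 0.0016 slope -0.001 width 0.0034 x -0.058 0.036
orange y at x=-30: -0.058 slope 0.004 width 0.0393 x -0.015 0.048
```

View pics/d_wrist.png

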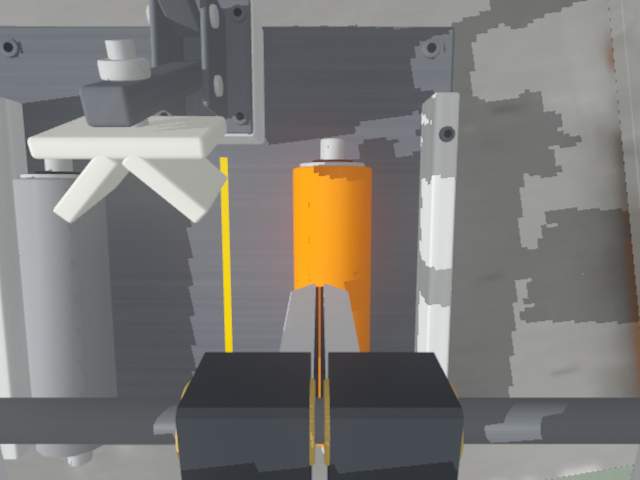

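The first stroke rolled it about 21 mm, staying straight. The wrist view shows the roller at (332,250), off the rail (435,230), and the line at (226,260). Next strokes.

Run:
```python
from h import *
stroke(-.022,-.069,.042)
o=wristsee("e1")
y=np.polyval(o["orange"][0],-.022)
if -.045<y<-.03:
    stroke(-.022,y-.011,.042); o=wristsee("e2")
```

```text
touch True t 8.05 F [-0.5 -0.6  4.6] tcp_f [-0.0175 -0.0691  0.0757]
stroked False t 8.89 F [-1.2  1.4  7. ] tcp_f [-0.0173 -0.027   0.076 ]
up t 9.16 F [-0.2 -0.  -0.1] tcp_f [-0.0172 -0.0275  0.0878]
line y at x=-30: 0.0015 slope 0.0 width 0.0034 x -0.056 0.021
orange y at x=-30: -0.0364 slope 0.004 width 0.0393 x -0.013 0.048
touch True t 10.03 F [-1.2 -1.   4.1] tcp_f [-0.0175 -0.0474  0.0757]
stroked False t 10.87 F [-1.4  2.2  7.3] tcp_f [-0.0173 -0.0051  0.076 ]
up t 11.13 F [ 0.3 -0.7  0.2] tcp_f [-0.0172 -0.0057  0.0877]
line none
orange y at x=-30: -0.0142 slope 0.004 width 0.0392 x -0.013 0.046
```

View pics/e2.png

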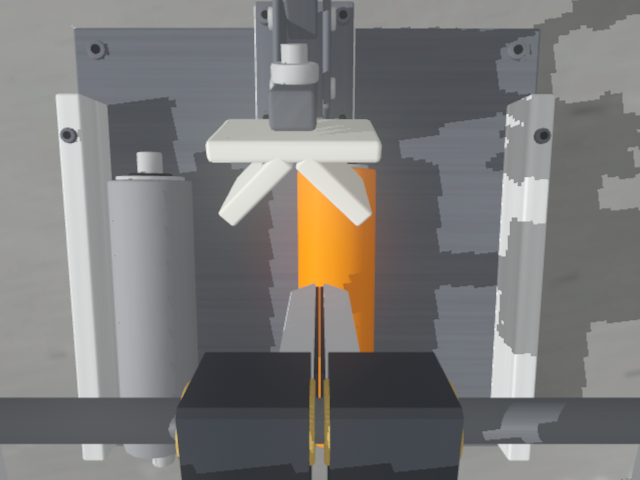

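The roller is at y = -14 mm and the line at +1.5 mm in my frame, so the final stroke is 30 mm.

Run:
```python
from h import *
stroke(-.022,-.022,.030)
o=wristsee("f1")
# back off to see from afar
p,q=pose([-.12,-.0,.16],.14,-1); r.move_l(p,vel=.2); o=wristsee("f2"); st()
im,F=find_orange()
cv2.imwrite("pics/f_top.png",cv2.resize(im[190:340,230:400],None,fx=4,fy=4,interpolation=cv2.INTER_CUBIC)[:,:,::-1])
```

```text
touch True t 11.95 F [-0.6 -1.1  5.4] tcp_f [-0.0174 -0.022   0.0767]
stroked False t 12.6 F [-1.1  0.8  4.8] tcp_f [-0.0173  0.008   0.0769]
up t 12.87 F [ 0.6 -0.7 -0.2] tcp_f [-0.017   0.0075  0.0888]
line none
orange y at x=-30: 0.0021 slope -0.028 width 0.0391 x -0.014 0.031
line y at x=-30: 0.0016 slope -0.0 width 0.0024 x -0.115 -0.111
orange y at x=-30: -0.0056 slope 0.002 width 0.025 x -0.093 0.051
 t 13.81 F [ 0.5  0.3 -0.9] tcp_f [-0.1154  0.      0.1851]
top orange fix mid [-0.0193 -0.0022  0.045 ] yaw rel 0.02 len 0.136 wid 0.04 796
```

View pics/f2.png

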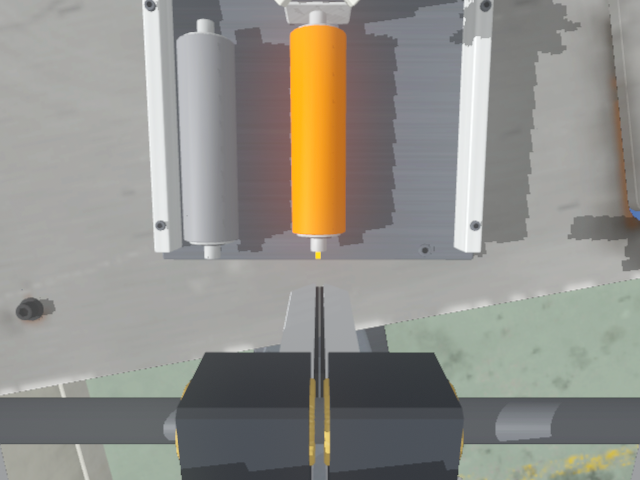

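View pics/f_top.png

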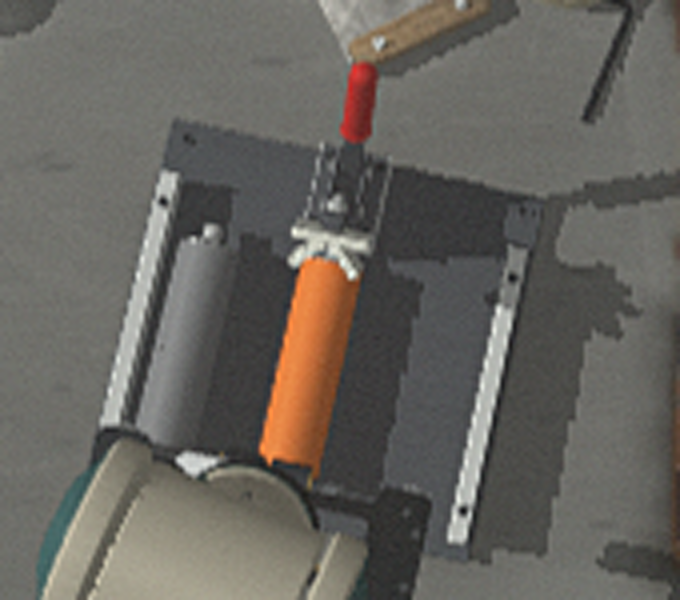

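The roller sits on the line: in the wrist view its body spans columns 292–346 (centre about 319), and the line end shows at (318,255). The grey roller is still at its rail. Now the handle: I come in over the jaw and push the red grip round its arc.

```bash
cat >> h.py <<'E'
def hp(th,s=.095,press=0.0,y=.0016):
    P=np.array([.100,.076])+s*np.array([np.sin(th),np.cos(th)])-(.0085-press)*np.array([np.cos(th),-np.sin(th)])
    return np.array([P[0],y,P[1]])
E
python3 - <<'E'
from h import *
p,q=pose([-.12,.0,.20],.14,-1); r.move_l(p,vel=.2)
a=hp(np.radians(20)); print(a)
p,q=pose([.095,.0016,a[2]+.004],0,1); r.move_to(p+.03*Z,q); st("above")
r.move_l(p,vel=.1,guard=8); st("behind")
im=vision.snapshot("wrist"); cv2.imwrite("pics/g_w.png",im[:,:,::-1])
p,q=pose(a+[.015,0,0],0,1); g=r.move_l(p,vel=.04,guard=2.5); st(f"contact {g}")
im=vision.snapshot("scene"); cv2.imwrite("pics/g_s.png",cv2.resize(im[200:400,180:440],None,fx=3,fy=3)[:,:,::-1])
E
```

```text
[0.12450453 0.0016     0.16817797]
above t 15.03 F [-0.6 -0.3  0. ] tcp_f [0.0853 0.0017 0.2258]
behind t 15.48 F [ 0.5 -0.9 -0.3] tcp_f [0.0861 0.0015 0.1978]
contact False t 16.8 F [-0.3 -0.1  0.3] tcp_f [0.1316 0.0016 0.1934]
```

View pics/g_w.png

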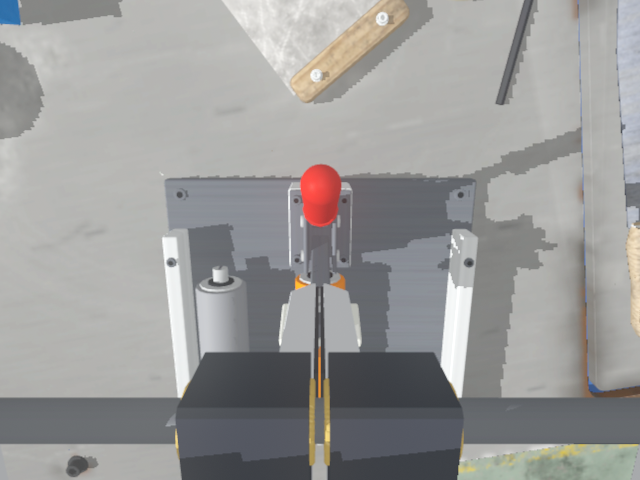

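View pics/g_s.png

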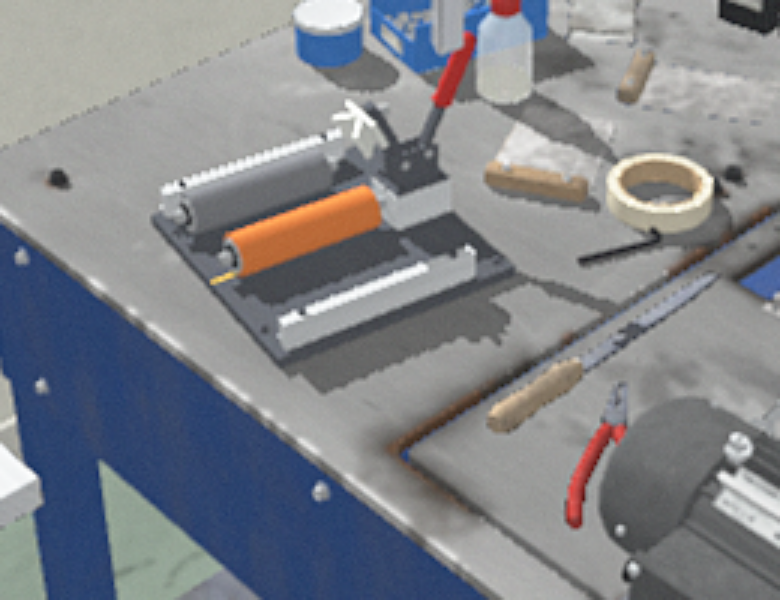

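The fingertip touches the grip from the roller side and the handle has started to tilt: its top is now at (472,45) in the crop, was (455,40). I carry on along the arc in small steps.

Run:
```python
from h import *
for d in (30,40,50,60,70,80,85):
    p,q=pose(hp(np.radians(d),press=.001),0,1); g=r.move_l(p,vel=.07,guard=18); st(f"{d} {g}")
    if g: break
im=vision.snapshot("scene"); cv2.imwrite("pics/h_s.png",cv2.resize(im[200:400,180:440],None,fx=3,fy=3)[:,:,::-1])
```

```text
30 False t 17.1 F [ 0.3  0.3 -0.1] tcp_f [0.133  0.0016 0.1866]
40 False t 17.48 F [-0.4 -0.6 -0. ] tcp_f [0.148  0.0016 0.178 ]
50 False t 17.87 F [-0.6  0.1  0.1] tcp_f [0.1602 0.0016 0.1671]
60 False t 18.25 F [ 0.2 -0.8 -0.3] tcp_f [0.1707 0.0016 0.1542]
70 False t 18.63 F [0.3 0.9 0.1] tcp_f [0.1787 0.0016 0.1397]
80 False t 19.02 F [-0.1  0.2 -0. ] tcp_f [0.1841 0.0016 0.124 ]
85 False t 19.28 F [0.5 1.1 0.6] tcp_f [0.1857 0.0017 0.1161]
```

View pics/h_s.png

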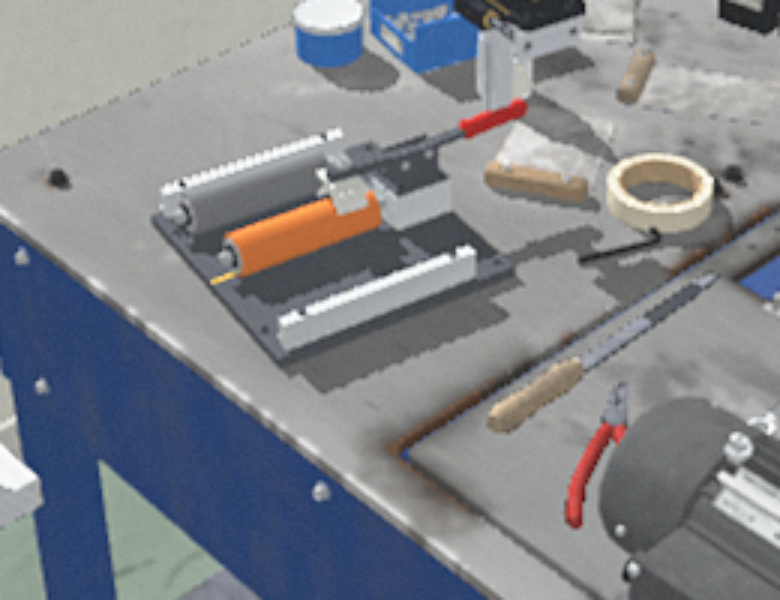

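The handle is nearly level (grip at (495,118)) and the V jaw is over the roller at (345,195). I press it down to the stop.

Run:
```python
from h import *
a=hp(np.radians(90)); print(a)
p,q=pose(a-[0,0,.007],0,1); g=r.move_l(p,vel=.03,guard=15); st(f"down {g}")
r.hold(.2); st("held")
im=vision.snapshot("scene"); cv2.imwrite("pics/i_s.png",cv2.resize(im[200:400,180:440],None,fx=3,fy=3)[:,:,::-1])
```

```text
[0.195  0.0016 0.0845]
down True t 19.71 F [-0.5  0.4  6.8] tcp_f [0.1872 0.0016 0.1096]
held t 19.91 F [-0.8  0.3  6.6] tcp_f [0.1872 0.0016 0.1096]
```

View pics/i_s.png

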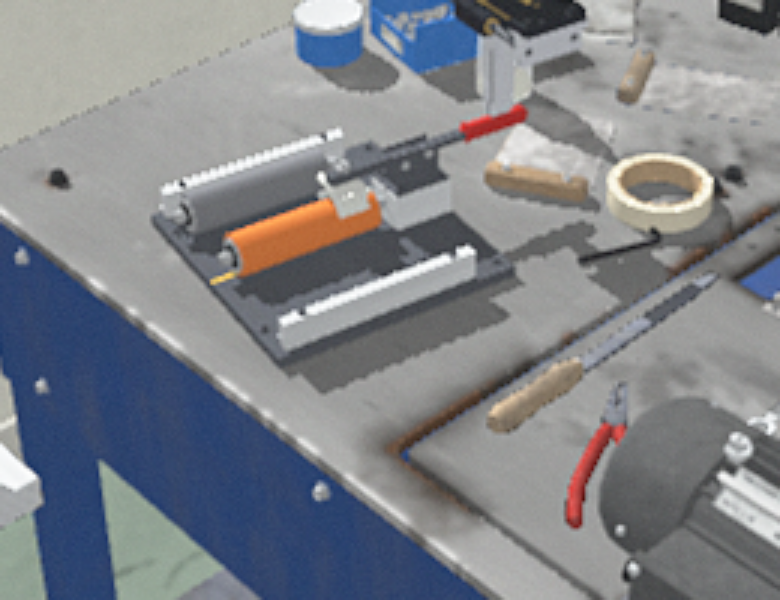

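The tip stopped at z = 84.6 mm; the top of a level grip should be at 84.5 mm. So the clamp is at its stop. Now I retreat and check.

Run:
```python
from h import *
p=np.array(telemetry.current_ee_pos()); r.move_l(p+.12*Z,vel=.15); st("up")
_,q=rot(.0)[0],0
p,q=pose([-.10,.0,.24],0,0); r.move_to(p,q); st(); wristsee("j_w")
p,q=pose([-.10,-.40,.24],0,0)
r.movej([-1.449,0.276,1.505,0,1.361,-0.121]); st()
im,F=find_orange()
cv2.imwrite("pics/j_top.png",cv2.resize(im[190:340,230:400],None,fx=4,fy=4,interpolation=cv2.INTER_CUBIC)[:,:,::-1])
for t in ("roller_orange","roller_grey","tin","file","pliers","handle_grip","jaw"):
    print(t,[(round(d['score'],2),np.round(d['at'],4), w2f(d['at']).round(4)) for d in models.mark_of(t,"top")[:1]])
```

```text
up t 20.92 F [ 0.4 -0.5 -1.7] tcp_f [0.1865 0.0016 0.2282]
 t 22.03 F [ 1.1 -0.1  0.8] tcp_f [-9.860e-02 -2.000e-04  2.651e-01]
line y at x=-30: 0.1273 slope -0.151 width 0.016 x -0.387 -0.377
orange y at x=-30: -0.0056 slope -0.001 width 0.0249 x -0.093 0.005
 t 24.09 F [ 0.5 -0.4 -0.3] tcp_f [-0.2692 -0.5294  0.2305]
top orange fix mid [-0.0436 -0.0025  0.045 ] yaw rel 0.008 len 0.099 wid 0.04 614
roller_orange [(0.62, array([ 0.4793, -0.0804,  0.0271]), array([-0.0242,  0.003 ,  0.0271]))]
roller_grey [(0.77, array([ 0.4863, -0.0037,  0.0323]), array([-0.0316,  0.0797,  0.0323]))]
tin [(0.87, array([ 0.7458,  0.1913, -0.0021]), array([ 0.1869,  0.3198, -0.0021]))]
file [(0.95, array([ 0.5801, -0.3646, -0.0013]), array([ 0.128 , -0.2573, -0.0013]))]
pliers [(0.61, array([ 0.4817, -0.4495, -0.0072]), array([ 0.0472, -0.3591, -0.0072]))]
handle_grip [(0.61, array([ 0.6903, -0.1238,  0.0761]), array([ 0.1912, -0.0002,  0.0761]))]
jaw [(0.65, array([ 0.5216, -0.0926,  0.0601]), array([ 0.0197, -0.001 ,  0.0601]))]
```

View pics/j_w.png

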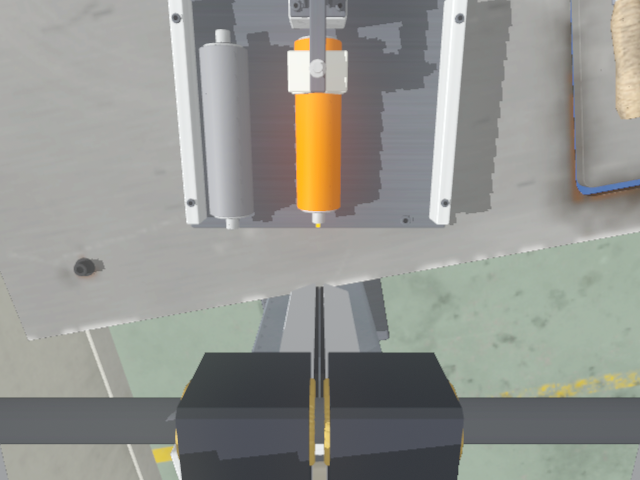

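View pics/j_top.png

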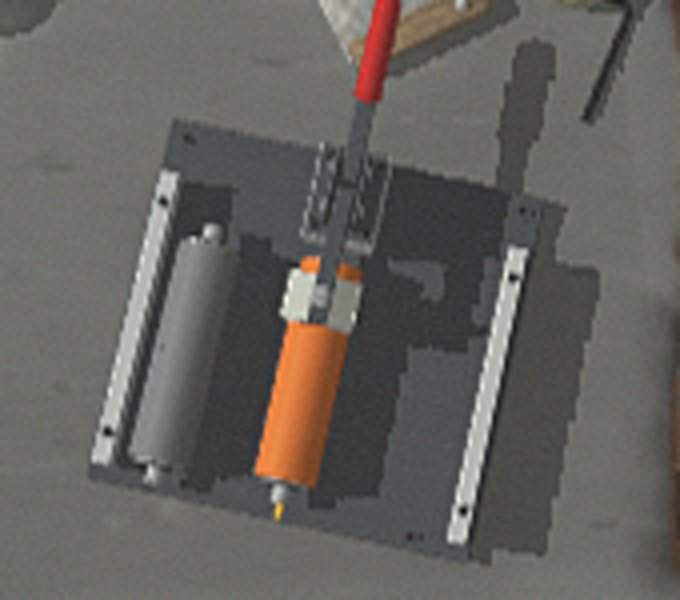

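Both views show the jaw seated on the roller (wrist (318,72)), the roller on the line whose end shows at (318,225), and the handle level. The grey roller, tin, file and pliers are where they were. I'm handing in.

Run:
```python
from h import *
r.sign_off(); st()
```

```text
the job is handed in; nothing more can be done
the job is handed in; nothing more can be done
```

The orange roller is on the yellow line with the clamp closed on it, and the job was handed in at about 24 s of the 64 s allowed. No verdict was reported.

**What I did:** Four light strokes on its top with the closed fingertips (readings up to about 12 N) rolled it roughly 80 mm. I then pushed the red handle round its arc to the stop and moved the arm clear.

**Last checks:**
- **Handle:** the fingertip stopped at 84.6 mm, against 84.5 mm for a level grip. The network put the grip at 76 mm, the pivot's height, so the handle is level.
- **Roller on the line:** the wrist picture shows the roller centred within about 1–2 mm of the line and parallel to it. Its middle is about 7 mm from the mark along the line.
- **Other objects:** the grey roller, tin, file and pliers were found where they started, to within 3 mm (detector noise is about 4 mm).

**Checks that disagreed:**
- **Distance from the line:** my colour fit in the far wrist pictures put the roller 7 mm off the line, but shading had cut its measured width to 25 mm, so I discarded that. In my frame, where the line is at y = +1.6 mm, the top camera's colour fit gave -2.5 mm (about 4 mm off) and the network gave +3 mm (about 1.4 mm off).
- **Handle contact:** the 2.5 N guard did not trip on first contact. I confirmed from the picture that the handle had moved before continuing.

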